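Load the mill's feeder with the one full blank case

TASK

One of the four look-alike cases in the tray still holds a heavy milling blank: lift cases by their handles to find out which, set that one lengthwise in the open part of the feeder's trough, let go, and push it under the hood until it is fully home against the back stop. Leave the three empty cases standing upright in the tray, tip no case over, and leave the spray bottle, mouse, screwdriver and steel can where they are.

Things in the scene. Friction and masses are not known exactly. Their poses are not given: they have to be found in the camera images.
- case_a_center (a point): Closed grey case with white lid in the tray: 110 mm long (x), 80 wide (y), 40 tall to the lid. On the lid, a handle: bar 60 mm long (x), 16 wide, 12 tall, its top 70 mm above the underside, on two posts 20 to 30 mm either side of the centre. This point is 35 mm above the underside, on the vertical axis; z up. Any one of the four cases may be the loaded one.
- case_b_center (a point): Second case, exactly like case_a outside; same point and axes. An empty case weighs 0.15 to 0.2 kg, the one loaded case 0.5 to 0.8 kg, with the weight at its middle. It takes up to about 8 N to slide the loaded one along the trough.
- case_c_center (a point): Third case, exactly like case_a outside; same point and axes.
- case_d_center (a point): Fourth case, exactly like case_a outside; same point and axes.
- tray: Shallow aluminium stock tray fixed to the counter, 310 mm (x) by 350 mm (y), floor 5 mm thick, walls 5 mm thick and 17 mm tall. Origin at the centre of its underside; z up.
- feeder_home (a point): The feeder is a white fixed trough running along this frame's +x under a low hood to a back stop at x = +55 mm. This point is on the trough's floor (6 mm above the counter), under the centre of a case that is fully home (front end on the stop, length along x). At home its handle is under the hood and only its last 23 mm stand out.
- feeder_mouth (a point): Point on the trough's floor 115 mm before home (x = -115 mm from feeder_home, same axes): a case centred here stands in the open part of the trough, clear of the hood. The side walls are 92 mm apart inside, 12 mm thick and stand 30 mm above the floor.
- feeder_hood (a point): Middle of the hood's front edge (black strip), at its top, 82 mm above the trough's floor, at x = -32 mm from feeder_home; same axes. The hood is 4 mm thick, 116 mm wide, and runs back over the stop to x = +130 mm at this height.
- feeder_floor: The steel floor plate of the feeder's trough, fixed: 245 x 92 x 6 mm, from x = -190 mm to +55 mm. Its origin is on the counter, 6 mm straight below feeder_home; same axes.
- spray: Bystander: closed white spray bottle, 60 mm across, 170 mm tall, origin at the centre of its foot. Not to be disturbed.
- mouse: Bystander: black computer mouse, 105 x 60 x 33 mm, origin at the centre of its underside. Not to be disturbed.
- screwdriver: Bystander: red screwdriver lying down, 180 mm long along its x axis. Not to be disturbed.
- bur_pot: Bystander: closed steel can, 64 mm across, 90 mm tall, origin at the centre of its foot. Not to be disturbed.
Not all that is in view belongs to the job. Leave any red look-alike of the part that bears case_a_center alone.

How it is judged:
On the way, in this order (a step that is already met when the one before it is completed fails the run):
1. a case is lifted clear of the tray (height (world z) of any of case_a_center, case_b_center, case_c_center, case_d_center above 0.06 m), for 0.1 s.
2. the loaded case stands released in the feeder's trough (((x of case_a_center in the frame of feeder_home between -0.16 and 0.02 m and y of case_a_center in the frame of feeder_home between -0.015 and 0.015 m and contact force between case_a and feeder_floor above 3.5 N and angle between case_a_center's own z axis and vertical below 0.12 rad and contact force between the fingers and case_a below 0.1 N) or (x of case_b_center in the frame of feeder_home between -0.16 and 0.02 m and y of case_b_center in the frame of feeder_home between -0.015 and 0.015 m and contact force between case_b and feeder_floor above 3.5 N and angle between case_b_center's own z axis and vertical below 0.12 rad and contact force between the fingers and case_b below 0.1 N) or (x of case_c_center in the frame of feeder_home between -0.16 and 0.02 m and y of case_c_center in the frame of feeder_home between -0.015 and 0.015 m and contact force between case_c and feeder_floor above 3.5 N and angle between case_c_center's own z axis and vertical below 0.12 rad and contact force between the fingers and case_c below 0.1 N) or (x of case_d_center in the frame of feeder_home between -0.16 and 0.02 m and y of case_d_center in the frame of feeder_home between -0.015 and 0.015 m and contact force between case_d and feeder_floor above 3.5 N and angle between case_d_center's own z axis and vertical below 0.12 rad and contact force between the fingers and case_d below 0.1 N))), for 0.1 s.
At the end, for the whole second after the job is handed in: The loaded case (weight on the trough's floor over 3.5 N) stands level, released and at rest in the feeder, within 8 mm of touching the back stop, straight to 0.1 rad and within 15 mm of the trough's centre line; the other three cases stand upright, at rest, in the tray (((x of case_a_center in the frame of feeder_home between -0.008 and 0.02 m and y of case_a_center in the frame of feeder_home between -0.015 and 0.015 m and contact force between case_a and feeder_floor above 3.5 N and angle between case_a_center's own z axis and vertical below 0.12 rad and contact force between the fingers and case_a below 0.1 N and angle between the x axis of case_a_center and the x axis of feeder_home, either way round below 0.1 rad and (x of case_b_center in the frame of tray between -0.15 and 0.15 m and y of case_b_center in the frame of tray between -0.17 and 0.17 m and height (world z) of case_b_center below 0.055 m and angle between case_b_center's own z axis and vertical below 0.12 rad) and (x of case_c_center in the frame of tray between -0.15 and 0.15 m and y of case_c_center in the frame of tray between -0.17 and 0.17 m and height (world z) of case_c_center below 0.055 m and angle between case_c_center's own z axis and vertical below 0.12 rad) and (x of case_d_center in the frame of tray between -0.15 and 0.15 m and y of case_d_center in the frame of tray between -0.17 and 0.17 m and height (world z) of case_d_center below 0.055 m and angle between case_d_center's own z axis and vertical below 0.12 rad)) or (x of case_b_center in the frame of feeder_home between -0.008 and 0.02 m and y of case_b_center in the frame of feeder_home between -0.015 and 0.015 m and contact force between case_b and feeder_floor above 3.5 N and angle between case_b_center's own z axis and vertical below 0.12 rad and contact force between the fingers and case_b below 0.1 N and angle between the x axis of case_b_center and the x axis of feeder_home, either way round below 0.1 rad and (x of case_a_center in the frame of tray between -0.15 and 0.15 m and y of case_a_center in the frame of tray between -0.17 and 0.17 m and height (world z) of case_a_center below 0.055 m and angle between case_a_center's own z axis and vertical below 0.12 rad) and (x of case_c_center in the frame of tray between -0.15 and 0.15 m and y of case_c_center in the frame of tray between -0.17 and 0.17 m and height (world z) of case_c_center below 0.055 m and angle between case_c_center's own z axis and vertical below 0.12 rad) and (x of case_d_center in the frame of tray between -0.15 and 0.15 m and y of case_d_center in the frame of tray between -0.17 and 0.17 m and height (world z) of case_d_center below 0.055 m and angle between case_d_center's own z axis and vertical below 0.12 rad)) or (x of case_c_center in the frame of feeder_home between -0.008 and 0.02 m and y of case_c_center in the frame of feeder_home between -0.015 and 0.015 m and contact force between case_c and feeder_floor above 3.5 N and angle between case_c_center's own z axis and vertical below 0.12 rad and contact force between the fingers and case_c below 0.1 N and angle between the x axis of case_c_center and the x axis of feeder_home, either way round below 0.1 rad and (x of case_a_center in the frame of tray between -0.15 and 0.15 m and y of case_a_center in the frame of tray between -0.17 and 0.17 m and height (world z) of case_a_center below 0.055 m and angle between case_a_center's own z axis and vertical below 0.12 rad) and (x of case_b_center in the frame of tray between -0.15 and 0.15 m and y of case_b_center in the frame of tray between -0.17 and 0.17 m and height (world z) of case_b_center below 0.055 m and angle between case_b_center's own z axis and vertical below 0.12 rad) and (x of case_d_center in the frame of tray between -0.15 and 0.15 m and y of case_d_center in the frame of tray between -0.17 and 0.17 m and height (world z) of case_d_center below 0.055 m and angle between case_d_center's own z axis and vertical below 0.12 rad)) or (x of case_d_center in the frame of feeder_home between -0.008 and 0.02 m and y of case_d_center in the frame of feeder_home between -0.015 and 0.015 m and contact force between case_d and feeder_floor above 3.5 N and angle between case_d_center's own z axis and vertical below 0.12 rad and contact force between the fingers and case_d below 0.1 N and angle between the x axis of case_d_center and the x axis of feeder_home, either way round below 0.1 rad and (x of case_a_center in the frame of tray between -0.15 and 0.15 m and y of case_a_center in the frame of tray between -0.17 and 0.17 m and height (world z) of case_a_center below 0.055 m and angle between case_a_center's own z axis and vertical below 0.12 rad) and (x of case_b_center in the frame of tray between -0.15 and 0.15 m and y of case_b_center in the frame of tray between -0.17 and 0.17 m and height (world z) of case_b_center below 0.055 m and angle between case_b_center's own z axis and vertical below 0.12 rad) and (x of case_c_center in the frame of tray between -0.15 and 0.15 m and y of case_c_center in the frame of tray between -0.17 and 0.17 m and height (world z) of case_c_center below 0.055 m and angle between case_c_center's own z axis and vertical below 0.12 rad))) and linear speed of each of case_a, case_b, case_c, case_d below 0.02 m/s).
It fails at once if a case is tipped by more than 0.5 rad (angle between any of case_a_center, case_b_center, case_c_center, case_d_center's own z axis and vertical above 0.5 rad).
It fails at once if a bystander is moved by more than 40 mm or the spray bottle or the can knocked over (distance of any of spray, mouse, screwdriver, bur_pot from where it was at the start of the episode above 0.04 m or angle between any of spray, bur_pot's own z axis and vertical above 0.5 rad).
It also fails if it takes over 72 s, if anything falls off the work surface, if the arm or the gripper's body presses on something with over 40 N, if the wrist force passes 120 N, or if a joint passes its speed limit or range.

ROBOT

A 7-joint arm with a two-finger parallel gripper is mounted at the origin on the work surface. World frame = base frame: x ahead of the robot, y to its left, z up, the work surface at z = 0. Lengths are in m, angles in rad, forces in N, time in s.
With the tool pointing down it reaches from about 0.425 to 0.875 m from the base axis. Payload 4.7 kg.
Tool frame: the origin (TCP) lies at the centre of the arm's flange, where the gripper is bolted on; the fingertips stand 182 mm ahead of it and the grasp point (between the pads) lies ahead of it (ctrl.hold_point_z is the z of the grasp point in the tool frame, in m); z points along the fingers, y is the direction in which the jaws open and shut (so a half turn about z gives the same grasp; the last joint's range is limited). The gripper opens to 87 mm and grips with 3 to 60 N. Pads are 19 mm wide; open, the fingers measure 117 mm over their backs; the gripper's body (75 mm by 190 mm) begins 51 mm behind the grasp point.
Start: joints at [1.148, 0.321, -0.07, 1.45, 0.023, 1.371, -0.057], TCP at [0.275, -0.589, 0.405] pointing down, gripper open.
Joint ranges: [-2.86, 2.86], [-0.3, 2.09], [-1.38, 1.24], [0.06, 2.45], [-1.56, 4.7], [0.09, 2.05], [-2.69, 2.69]. Speed limits (rad/s): [2.57, 2.57, 3.14, 3.14, 3.14, 3.14, 3.14].

INTERFACE

Orientations are given as a rotation vector (axis times angle).
In Python, from bench import get_state, imaging, workorder, ctrl gives the robot as it stands.
- The arm moves only by the tool step_arm, never from a script. Its argument "increments" is a list of rows, each an object of numbers: "claw": the opening, from 0 (shut) to 1 (fully open); "tx", "ty", "tz": the shift along the tool's x, y, z in m; "spin": the turn about the tool's z in degrees. A call has 1 to 8 rows; each row is the pose to reach, as a shift and turn from the pose commanded when the call began, along the tool's axes at that moment; what a row does not reach only later rows make up. A row lasts 1/12 s, in which the tool goes at most 41.7 mm and 7.16 degrees, less where a joint would pass 70% of its speed; a pose out of reach is approached as far as the arm can. A call with a gripper value outside its range is refused whole. The fingers move at their own pace and stop on an object; "force" is the grip in N (left out, the last holds). Time passes only in rows, so rows that repeat a pose let the fingers close. It gives the time, the measured TCP pose, the force and the opening at its end, in the units of the state.
- get_state(): the state, without advancing time (a new reading comes with each control period).
- imaging.get_image(name): name is "scene" or "side" or "wrist"; returns the picture (384x512x3 uint8, blue, green, red); there is no depth.
- imaging.camera_params(name): a dict with "intrinsics" (3x3 intrinsics, pixels), "distortion" ([k1, k2, p1, p2, k3] as OpenCV has them; the pictures are not rectified), "camera_from_world" (4x4, takes a point from world to camera coordinates). Camera axes: x right, y down, z forward; pixel columns grow to the right and rows downward; lengths in m; the calibration is good to about 2 mm. A picture is of the moment at which its call begins: read the wrist's pose just before it. camera_params takes no time and is no camera call; for the wrist camera it gives the pose at the moment of the call.
- workorder.close_job(): hands the job in, once; it reports no verdict.
The state is a dict: "time": time; "joint_positions": joint angles; "qd": joint speeds; "joint_torque": joint torques, N m; "position": TCP position; "tool_rot": TCP orientation; "ft_force": force on the tool from outside, world axes, zero at the start; "torque": the same for the moment, N m; "grip_width": opening from 0.0 (shut) to 1.0 (fully open).
Only numpy, scipy, OpenCV 4.12 (cv2) and the standard library are available. Lean on these libraries where they do the work, as an engineer would, in place of code of your own. Each camera call takes 0.05 s, during which the arm holds its last target. There are 200 camera calls.

## Working session

There is one attempt and no reset: what is moved stays moved. The work goes in short steps, Python scripts to look and compute and a tool call to move; the robot and the scene stay as the last step left them, time stands still between calls to the robot, and variables do not carry over. Pictures are saved under pics/ and viewed, on a budget of 10 in all, crops included, one or two more only if the job needs it, and the job is handed in when it is done.

Besides the shell and the picture viewer there is one more tool, called after "Emit:" as name(argument=value, ...) on one line, values as JSON. step_arm: Moves the arm, as the interface text tells. Its arguments: {"type":"object","properties":{"increments":{"type":"array"},"force":{"type":"number"}},"required":["increments"]}

```bash
mkdir -p pics
python3 - <<'E'
from bench import get_state, imaging, workorder, ctrl
import cv2,numpy as np
s=get_state();print({k:np.round(v,3).tolist() for k,v in s.items()});print(ctrl.hold_point_z)
a=imaging.get_image("scene");b=imaging.get_image("side")
cv2.imwrite("pics/scene0.png",a);cv2.imwrite("pics/side0.png",b)
cv2.imwrite("pics/v1.png",cv2.resize(a,(800,600),interpolation=cv2.INTER_CUBIC));cv2.imwrite("pics/v2.png",cv2.resize(b,(800,600),interpolation=cv2.INTER_CUBIC))
for n in("scene","side"):
  p=imaging.camera_params(n);M=np.array(p["camera_from_world"]);print(n,np.round(-M[:3,:3].T@M[:3,3],3),np.round(M[2,:3],3),p["intrinsics"],p["distortion"])
E
```

```text
{'time': 0.0, 'joint_positions': [1.148, 0.322, -0.07, 1.452, 0.023, 1.371, -0.057], 'qd': [0.001, 0.0, -0.0, 0.001, -0.001, 0.001, 0.001], 'joint_torque': [-0.001, -49.129, -0.405, -31.253, -0.064, 0.044, 0.0], 'position': [0.275, -0.589, 0.404], 'tool_rot': [-3.065, -0.68, 0.001], 'ft_force': [-0.776, -0.281, -0.973], 'torque': [-0.027, 0.002, 0.046], 'grip_width': 1.0}
0.1635
scene [ 1.478 -0.419  0.78 ] [-0.752  0.328 -0.571] [[362.69013534   0.         248.93436847]
 [  0.         362.69013534 195.43491511]
 [  0.           0.           1.        ]] [-0.08784351  0.          0.          0.          0.        ]
side [0.173 1.022 1.029] [ 0.27  -0.703 -0.657] [[457.21574429   0.         251.09256639]
 [  0.         457.21574429 194.90437485]
 [  0.           0.           1.        ]] [-0.01111556  0.          0.          0.          0.        ]
```

View pics/v1.png

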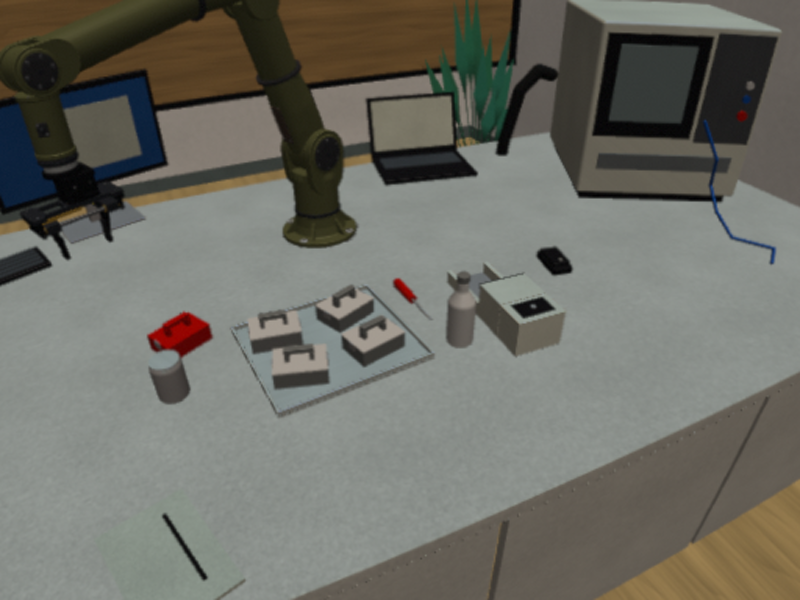

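View pics/v2.png

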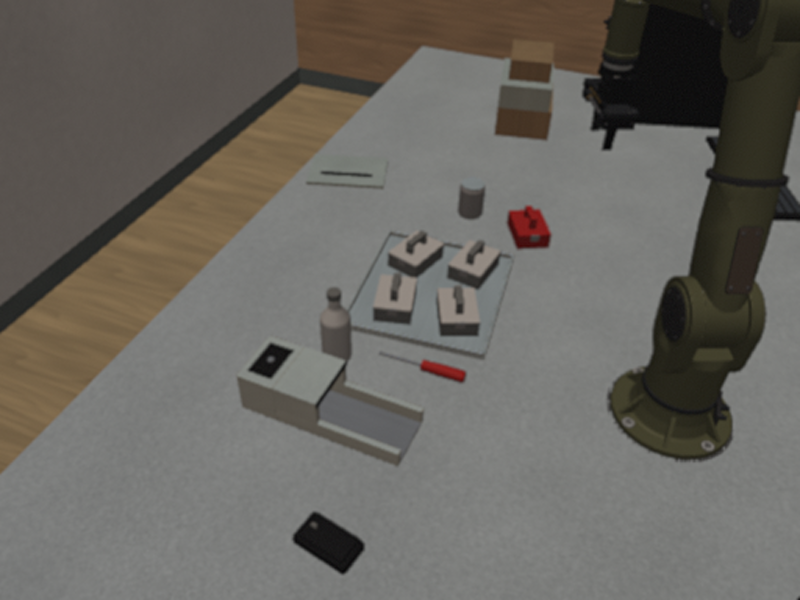

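Both views show the four grey cases in the tray (side view, 800-scale handles at about (417,240), (476,250), (397,286), (459,298)). The red look-alike at (528,227) is outside the tray, so I'll leave it alone. The feeder is at about (330,405), with its trough open toward lower right. Next: coarse positions from rays.

```bash
cat > h.py <<'E'
from bench import get_state, imaging, workorder, ctrl
import cv2,numpy as np
from scipy.spatial.transform import Rotation as Ro
def cast(p,uv,z):
    K=np.array(p["intrinsics"]);M=np.array(p["camera_from_world"]);R=M[:3,:3];c=-R.T@M[:3,3]
    n=cv2.undistortPoints(np.array(uv,float).reshape(-1,1,2),K,np.array(p["distortion"])).reshape(-1,2)
    d=np.c_[n,np.ones(len(n))]@R
    return c+d*((z-c[2])/d[:,2])[:,None]
def proj(p,X):
    M=np.array(p["camera_from_world"]);r=cv2.Rodrigues(M[:3,:3])[0]
    return cv2.projectPoints(np.array(X,float).reshape(-1,1,3),r,M[:3,3],np.array(p["intrinsics"]),np.array(p["distortion"]))[0].reshape(-1,2)
def toolaxes():
    s=get_state();R=Ro.from_rotvec(s["tool_rot"]).as_matrix();return np.array(s["position"]),R
def rel(target,yaw=None):
    "shift in tool axes to bring TCP to target; spin (deg) so that tool x lies along yaw (mod 180)"
    p,R=toolaxes();d=R.T@(np.array(target)-p)
    out=[np.round(d,4).tolist()]
    if yaw is not None:
        cur=np.degrees(np.arctan2(R[1,0],R[0,0]));e=(yaw-cur+90)%180-90
        out.append(round(-e,2))  # tool z down: +spin = clockwise seen from above
    return out
E
python3 - <<'E'
from h import *
k=512/800
P=imaging.camera_params("side")
f=lambda l,z:print(np.round(cast(P,np.array(l)*k,z),3).tolist())
print("handles");f([(417,240),(476,250),(397,286),(459,298)],.075)
print("tray corners");f([(391,234),(513,254),(486,355),(350,330)],.017)
print("hood front L/R top, back");f([(345,362),(318,404),(268,343),(240,377)],.088)
print("trough wall ends top outer");f([(422,409),(400,458)],.036)
print("mouse, driver,spraytop,can");f([(328,540)],.02);f([(380,353),(465,376)],.01);f([(334,293)],.17);f([(471,185)],.09)
P=imaging.camera_params("scene")
print("scene handles");f([(350,293),(272,317),(374,324),(298,350)],.075)
print("hood front");f([(479,289)],.088)
print(toolaxes())
E
```

```text
handles
[[0.597, -0.227, 0.075], [0.462, -0.244, 0.075], [0.578, -0.058, 0.075], [0.447, -0.072, 0.075]]
tray corners
[[0.689, -0.302, 0.017], [0.395, -0.341, 0.017], [0.36, 0.008, 0.017], [0.64, 0.048, 0.017]]
hood front L/R top, back
[[0.58, 0.197, 0.088], [0.581, 0.307, 0.088], [0.734, 0.209, 0.088], [0.737, 0.304, 0.088]]
trough wall ends top outer
[[0.424, 0.205, 0.036], [0.422, 0.322, 0.036]]
mouse, driver,spraytop,can
[[0.472, 0.499, 0.02]]
[[0.56, 0.079, 0.01], [0.382, 0.073, 0.01]]
[[0.638, 0.115, 0.17]]
[[0.548, -0.478, 0.09]]
scene handles
[[0.467, -0.074, 0.075], [0.481, -0.258, 0.075], [0.598, -0.07, 0.075], [0.612, -0.239, 0.075]]
hood front
[[0.596, 0.185, 0.088]]
(array([ 0.27487733, -0.58881716,  0.40376594]), array([[ 9.06097693e-01,  4.23067770e-01, -7.95159114e-04],
       [ 4.23068512e-01, -9.06096371e-01,  1.54948057e-03],
       [-6.49554990e-05, -1.74038755e-03, -9.99998483e-01]]))
```

Emit:
step_arm(increments=[{"claw": 1,"tx": 0.408,"ty": -0.294,"tz": -0.06,"spin": 25},{"claw": 1,"tx": 0.408,"ty": -0.294,"tz": -0.06,"spin": 25},{"claw": 1,"tx": 0.408,"ty": -0.294,"tz": -0.06,"spin": 25},{"claw": 1,"tx": 0.408,"ty": -0.294,"tz": -0.06,"spin": 25},{"claw": 1,"tx": 0.408,"ty": -0.294,"tz": -0.06,"spin": 25},{"claw": 1,"tx": 0.408,"ty": -0.294,"tz": -0.06,"spin": 25},{"claw": 1,"tx": 0.408,"ty": -0.294,"tz": -0.06,"spin": 25},{"claw": 1,"tx": 0.408,"ty": -0.294,"tz": -0.06,"spin": 25}])

```text
time: 0.77
position: [0.4364, -0.2988, 0.4441]
tool_rot: [3.141, 0.001, -0.001]
ft_force: [-0.5, -0.1, -0.0]
grip_width: 0.998
```

```bash
python3 -c "
from h import *
print(get_state()['time'],toolaxes());print(rel([.51,-.15,.47],0))"
```

```text
0.7667 (array([ 0.43642   , -0.29880524,  0.44412047]), array([[ 9.99999834e-01,  3.79739501e-04, -4.32904440e-04],
       [ 3.79688324e-04, -9.99999921e-01, -1.18294368e-04],
       [-4.32949327e-04,  1.18129980e-04, -9.99999899e-01]]))
[[0.0736, -0.1488, -0.0259], np.float64(0.02)]
```

Emit:
step_arm(increments=[{"tx": 0.07,"ty": -0.15,"tz": -0.03},{"tx": 0.07,"ty": -0.15,"tz": -0.03},{"tx": 0.07,"ty": -0.15,"tz": -0.03},{"tx": 0.07,"ty": -0.15,"tz": -0.03},{"tx": 0.07,"ty": -0.15,"tz": -0.03},{"tx": 0.07,"ty": -0.15,"tz": -0.03}])

```text
invalid input at $.increments[0]: expected keys claw, tx, ty, tz, spin
```

Run:
```python
from h import *
import pickle
P=imaging.camera_params("wrist");a=imaging.get_image("wrist");pickle.dump(P,open("w1.pkl","wb"))
cv2.imwrite("pics/w1.png",a);cv2.imwrite("pics/w1v.png",cv2.resize(a,(800,600),interpolation=cv2.INTER_CUBIC))
M=np.array(P["camera_from_world"]);print(np.round(-M[:3,:3].T@M[:3,3],3),np.round(M[2,:3],3),P["intrinsics"][0][0]);print(get_state()["position"])
```

```text
[ 0.503 -0.299  0.424] [-0.242  0.    -0.97 ] 343.05824970410487
[ 0.44178094 -0.28986904  0.44553433]
```

View pics/w1v.png

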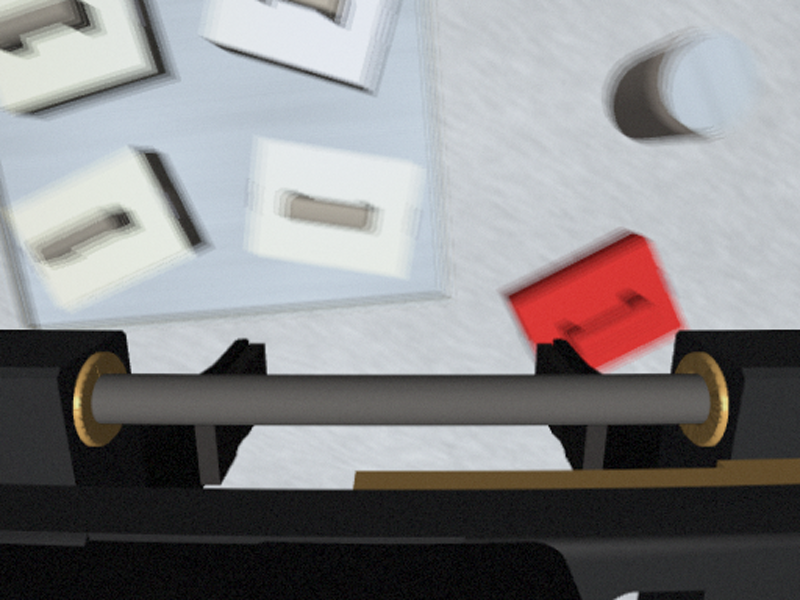

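The picture shows the handles running roughly along world y (left-right), with the red decoy at (600,300). The image is blurred because the arm was still moving. Each row needs all keys, so I'll resend for a full tray view.

Emit:
step_arm(increments=[{"claw": 1,"tx": 0.02,"ty": -0.14,"tz": -0.11,"spin": 0},{"claw": 1,"tx": 0.02,"ty": -0.14,"tz": -0.11,"spin": 0},{"claw": 1,"tx": 0.02,"ty": -0.14,"tz": -0.11,"spin": 0},{"claw": 1,"tx": 0.02,"ty": -0.14,"tz": -0.11,"spin": 0},{"claw": 1,"tx": 0.02,"ty": -0.14,"tz": -0.11,"spin": 0},{"claw": 1,"tx": 0.02,"ty": -0.14,"tz": -0.11,"spin": 0},{"claw": 1,"tx": 0.02,"ty": -0.14,"tz": -0.11,"spin": 0},{"claw": 1,"tx": 0.02,"ty": -0.14,"tz": -0.11,"spin": 0}])

```text
time: 1.48
position: [0.4553, -0.163, 0.5523]
tool_rot: [-3.141, 0.004, 0.004]
ft_force: [-1.0, -0.4, -0.6]
grip_width: 1.001
```

```bash
cat > look.py <<'E'
from h import *
import pickle,sys
def look(n):
    P=imaging.camera_params("wrist");a=imaging.get_image("wrist");pickle.dump(P,open(n+".pkl","wb"))
    cv2.imwrite(f"pics/{n}.png",a);cv2.imwrite(f"pics/{n}v.png",cv2.resize(a,(800,600),interpolation=cv2.INTER_CUBIC))
    return P,a
def lids(P,a,lo=200):
    hsv=cv2.cvtColor(a,cv2.COLOR_BGR2HSV)
    b,g,r=cv2.split(a.astype(int))
    m=((r>=b-3)&(g>lo)).astype(np.uint8)*255
    m=cv2.morphologyEx(m,cv2.MORPH_OPEN,np.ones((5,5)))
    out=[]
    for c in cv2.findContours(m,cv2.RETR_EXTERNAL,cv2.CHAIN_APPROX_SIMPLE)[0]:
        if cv2.contourArea(c)<1500: continue
        X=cast(P,c.reshape(-1,2),.045)[:,:2]
        (cx,cy),(w,h),an=cv2.minAreaRect((X*1000).astype(np.float32))
        if w<h: w,h,an=h,w,an-90
        out.append((cx/1000,cy/1000,w,h,(an+180)%180));print("lid c %.4f %.4f size %.0f x %.0f long-axis deg %.1f"%out[-1])
    return out
if __name__=="__main__":
    P,a=look(sys.argv[1]);print(get_state()["position"]);lids(P,a)
E
python3 look.py w2
```

```text
[ 0.45531943 -0.16319857  0.55211195]
lid c 0.4519 -0.0862 size 109 x 79 long-axis deg 113.3
lid c 0.4680 -0.2571 size 109 x 80 long-axis deg 81.0
```

View pics/w2v.png

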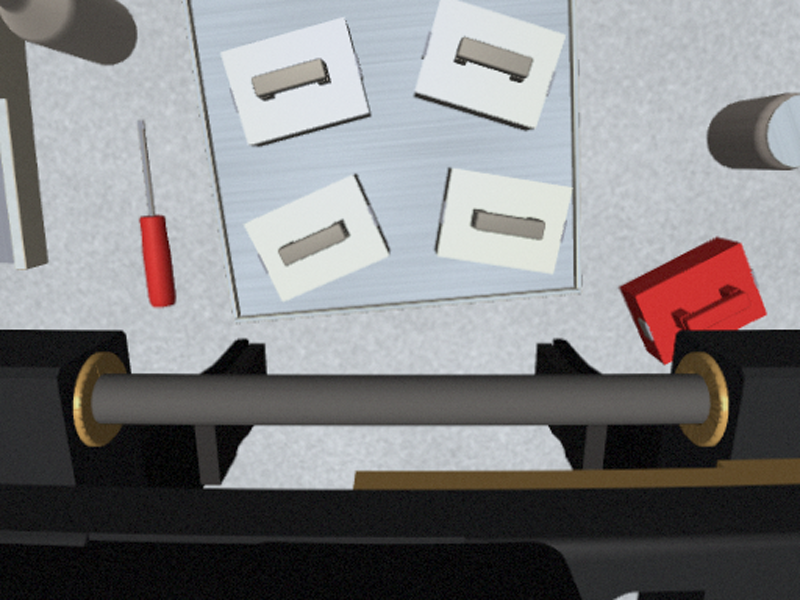

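Clear view: four case lids, with handle bars at about (290,78), (495,58), (313,243) and (509,224), in the tray. The red decoy and can are at right, the screwdriver and feeder at left. The near two lids measure 109x80, as they should. Now the far two.

Run:
```python
from h import *
import pickle
P=pickle.load(open("w2.pkl","rb"));a=cv2.imread("pics/w2.png");k=.64
for n,(u,v) in {"lidUL":(240,80),"lidUR":(430,70),"tray":(400,80),"lidLL":(350,200),"bar":(313,243),"barU":(290,80),"barUR":(495,60)}.items(): print(n,a[int(v*k),int(u*k)])
for thr in (205,215,225):
  m=cv2.inRange(a,(0,thr,thr-5),(255,255,255));m=cv2.morphologyEx(m,cv2.MORPH_OPEN,np.ones((5,5)))
  for c in cv2.findContours(m,cv2.RETR_EXTERNAL,cv2.CHAIN_APPROX_SIMPLE)[0]:
    if cv2.contourArea(c)<1500: continue
    X=cast(P,c.reshape(-1,2),.045)[:,:2];(cx,cy),(w,h),an=cv2.minAreaRect((X*1000).astype(np.float32))
    if w<h:w,h,an=h,w,an-90
    print(thr,"lid %.1f %.1f %.0fx%.0f %.1f"%(cx,cy,w,h,an%180))
# handle bar: brownish pixels (r>b) darker
b,g,r=cv2.split(a.astype(int));m=((r-b>8)&(g>70)&(g<190)&(r-g<25)).astype(np.uint8)*255;m[215:]=0
for c in cv2.findContours(m,cv2.RETR_EXTERNAL,cv2.CHAIN_APPROX_SIMPLE)[0]:
  if cv2.contourArea(c)<150: continue
  X=cast(P,c.reshape(-1,2),.072)[:,:2];(cx,cy),(w,h),an=cv2.minAreaRect((X*1000).astype(np.float32))
  if w<h:w,h,an=h,w,an-90
  print("bar %.1f %.1f %.0fx%.0f %.1f"%(cx,cy,w,h,an%180))
```

```text
lidUL [229 228 223]
lidUR [232 227 222]
tray [210 199 187]
lidLL [229 229 225]
bar [143 152 159]
barU [157 169 174]
barUR [151 161 164]
205 lid 451.9 -85.7 110x82 113.7
205 lid 467.8 -257.1 110x81 81.2
205 lid 588.7 -72.1 110x80 104.0
205 lid 603.9 -239.4 111x80 73.8
215 lid 451.9 -85.7 109x80 113.6
215 lid 467.9 -257.2 109x80 81.1
215 lid 588.6 -72.3 110x79 104.0
215 lid 603.9 -239.4 110x79 74.0
225 lid 452.1 -85.7 108x79 113.3
225 lid 468.1 -257.2 108x79 81.1
225 lid 588.6 -72.5 109x79 104.0
225 lid 603.5 -239.3 109x78 74.0
bar 452.5 -86.2 59x15 112.8
bar 468.0 -257.0 60x16 81.4
bar 547.1 -468.5 61x54 3.5
bar 588.5 -72.4 59x15 104.0
bar 603.7 -239.1 59x15 73.9
bar 542.1 145.3 229x63 171.5
```

Lids and handle bars agree (109x80 and 60x15 as given, within 1 mm). I'll start with case 1 at (0.452, -0.086).

```bash
python3 -c "
from h import *
print(np.round(get_state()['joint_positions'],2))
for c in [(.452,-.086,113.5),(.468,-.257,81),(.5885,-.0723,104),(.6037,-.2393,74)]: print(rel([c[0],c[1],.232],c[2]))"
```

```text
[ 0.67 -0.05 -0.36  1.58 -0.02  1.62 -1.26]
[[-0.0025, -0.0769, 0.3202], np.float64(66.32)]
[[0.014, 0.094, 0.32], np.float64(-81.18)]
[[0.1339, -0.091, 0.3198], np.float64(75.82)]
[[0.1497, 0.0759, 0.3196], np.float64(-74.18)]
```

Emit:
step_arm(increments=[{"claw": 1,"tx": 0.014,"ty": 0.094,"tz": 0.2,"spin": -81},{"claw": 1,"tx": 0.014,"ty": 0.094,"tz": 0.2,"spin": -81},{"claw": 1,"tx": 0.014,"ty": 0.094,"tz": 0.2,"spin": -81},{"claw": 1,"tx": 0.014,"ty": 0.094,"tz": 0.2,"spin": -81},{"claw": 1,"tx": 0.014,"ty": 0.094,"tz": 0.2,"spin": -81},{"claw": 1,"tx": 0.014,"ty": 0.094,"tz": 0.2,"spin": -81},{"claw": 1,"tx": 0.014,"ty": 0.094,"tz": 0.2,"spin": -81},{"claw": 1,"tx": 0.014,"ty": 0.094,"tz": 0.2,"spin": -81}])

```text
time: 2.2
position: [0.468, -0.2571, 0.3502]
tool_rot: [-2.75, -1.507, 0.006]
ft_force: [0.7, -0.0, 1.2]
grip_width: 1.005
```

Emit:
step_arm(increments=[{"claw": 1,"tx": 0,"ty": 0,"tz": 0,"spin": -25},{"claw": 1,"tx": 0,"ty": 0,"tz": 0,"spin": -25},{"claw": 1,"tx": 0,"ty": 0,"tz": 0,"spin": -25},{"claw": 1,"tx": 0,"ty": 0,"tz": 0,"spin": -25},{"claw": 1,"tx": 0,"ty": 0,"tz": 0,"spin": -25},{"claw": 1,"tx": 0,"ty": 0,"tz": 0,"spin": -25}])

```text
time: 2.7
position: [0.469, -0.2561, 0.3527]
tool_rot: [-2.368, -2.061, 0.002]
ft_force: [0.1, 0.0, 0.2]
grip_width: 1.002
```

```bash
python3 -c "
from h import *
print(np.round(get_state()['joint_positions'],2), get_state()['position'],get_state()['ft_force'])
print(rel([.468,-.257,.232],81))"
```

```text
[ 0.78  0.13 -0.35  1.8   0.05  1.23  0.27] [ 0.46898431 -0.25611155  0.35272674] [0.14817575 0.00076447 0.23827988]
[[-0.0011, -0.0006, 0.1207], np.float64(1.07)]
```

Emit:
step_arm(increments=[{"claw": 1,"tx": -0.001,"ty": -0.001,"tz": 0.04,"spin": 1},{"claw": 1,"tx": -0.001,"ty": -0.001,"tz": 0.08,"spin": 1},{"claw": 1,"tx": -0.001,"ty": -0.001,"tz": 0.105,"spin": 1},{"claw": 1,"tx": -0.001,"ty": -0.001,"tz": 0.12,"spin": 1},{"claw": 1,"tx": -0.001,"ty": -0.001,"tz": 0.12,"spin": 1},{"claw": 0,"tx": -0.001,"ty": -0.001,"tz": 0.12,"spin": 1},{"claw": 0,"tx": -0.001,"ty": -0.001,"tz": 0.12,"spin": 1},{"claw": 0,"tx": -0.001,"ty": -0.001,"tz": 0.12,"spin": 1}], force=30)

```text
time: 3.37
position: [0.4695, -0.2563, 0.2358]
tool_rot: [2.382, 2.044, 0.001]
ft_force: [0.2, -0.2, 0.1]
grip_width: 0.856
```

Emit:
step_arm(increments=[{"claw": 0,"tx": 0,"ty": 0,"tz": 0,"spin": 0},{"claw": 0,"tx": 0,"ty": 0,"tz": 0,"spin": 0},{"claw": 0,"tx": 0,"ty": 0,"tz": 0,"spin": 0},{"claw": 0,"tx": 0,"ty": 0,"tz": 0,"spin": 0}])

```text
time: 3.7
position: [0.4689, -0.2558, 0.2346]
tool_rot: [2.383, 2.046, 0.0]
ft_force: [0.0, -0.8, -0.6]
grip_width: 0.55
```

Emit:
step_arm(increments=[{"claw": 0,"tx": 0,"ty": 0,"tz": 0,"spin": 0},{"claw": 0,"tx": 0,"ty": 0,"tz": 0,"spin": 0},{"claw": 0,"tx": 0,"ty": 0,"tz": 0,"spin": 0},{"claw": 0,"tx": 0,"ty": 0,"tz": 0,"spin": 0},{"claw": 0,"tx": 0,"ty": 0,"tz": 0,"spin": 0},{"claw": 0,"tx": 0,"ty": 0,"tz": 0,"spin": 0},{"claw": 0,"tx": 0,"ty": 0,"tz": 0,"spin": 0}])

```text
time: 4.28
position: [0.4686, -0.2558, 0.234]
tool_rot: [-2.383, -2.046, 0.001]
ft_force: [-0.7, 0.3, -0.0]
grip_width: 0.183
```

Emit:
step_arm(increments=[{"claw": 0,"tx": 0,"ty": 0,"tz": -0.015,"spin": 0},{"claw": 0,"tx": 0,"ty": 0,"tz": -0.03,"spin": 0},{"claw": 0,"tx": 0,"ty": 0,"tz": -0.045,"spin": 0},{"claw": 0,"tx": 0,"ty": 0,"tz": -0.045,"spin": 0},{"claw": 0,"tx": 0,"ty": 0,"tz": -0.045,"spin": 0},{"claw": 0,"tx": 0,"ty": 0,"tz": -0.045,"spin": 0},{"claw": 0,"tx": 0,"ty": 0,"tz": -0.045,"spin": 0}])

```text
time: 4.87
position: [0.4683, -0.2555, 0.2778]
tool_rot: [-2.382, -2.046, 0.001]
ft_force: [-0.2, -0.0, -1.9]
grip_width: 0.181
```

```bash
python3 -c "
from h import *
for i in range(5): imaging.get_image('side'); print(np.round(get_state()['ft_force'],2),get_state()['grip_width'])"
```

```text
[-0.25  0.34 -1.88] 0.17643485603933298
[-0.24 -0.46 -1.1 ] 0.17620459361974142
[-0.4   0.02 -1.39] 0.1804060523086281
[-0.64  0.15 -1.34] 0.18128631908845963
[-1.14  0.84 -0.91] 0.1790572128158995
```

Weight about 1.5 N, so case 2 is empty. I'll set it back down.

Emit:
step_arm(increments=[{"claw": 0,"tx": 0,"ty": 0,"tz": 0.02,"spin": 0},{"claw": 0,"tx": 0,"ty": 0,"tz": 0.035,"spin": 0},{"claw": 0,"tx": 0,"ty": 0,"tz": 0.044,"spin": 0},{"claw": 0,"tx": 0,"ty": 0,"tz": 0.044,"spin": 0},{"claw": 0.8,"tx": 0,"ty": 0,"tz": 0.044,"spin": 0},{"claw": 0.8,"tx": 0,"ty": 0,"tz": 0.044,"spin": 0},{"claw": 0.8,"tx": 0,"ty": 0,"tz": 0.044,"spin": 0},{"claw": 0.8,"tx": 0,"ty": 0,"tz": 0.044,"spin": 0}])

```text
time: 5.78
position: [0.4691, -0.2559, 0.2358]
tool_rot: [2.382, 2.046, 0.001]
ft_force: [-0.5, -0.1, 0.2]
grip_width: 0.397
```

Emit:
step_arm(increments=[{"claw": 0.8,"tx": 0,"ty": 0,"tz": 0,"spin": 0},{"claw": 0.8,"tx": 0,"ty": 0,"tz": -0.03,"spin": 0},{"claw": 0.8,"tx": 0,"ty": 0,"tz": -0.06,"spin": 0},{"claw": 0.8,"tx": 0,"ty": 0,"tz": -0.08,"spin": 0},{"claw": 0.8,"tx": 0,"ty": 0,"tz": -0.08,"spin": 0}])

```text
time: 6.2
position: [0.4705, -0.2563, 0.3203]
tool_rot: [2.376, 2.041, 0.004]
ft_force: [0.9, -0.2, 1.3]
grip_width: 0.756
```

```bash
python3 -c "
from h import *
print(get_state()['grip_width'],rel([.6037,-.2393,.315],74))"
```

```text
0.7562227318590249 [[0.0369, 0.129, 0.0063], np.float64(7.33)]
```

Emit:
step_arm(increments=[{"claw": 0.6,"tx": 0.037,"ty": 0.129,"tz": 0.005,"spin": 7},{"claw": 0.6,"tx": 0.037,"ty": 0.129,"tz": 0.005,"spin": 7},{"claw": 0.6,"tx": 0.037,"ty": 0.129,"tz": 0.005,"spin": 7},{"claw": 0.6,"tx": 0.037,"ty": 0.129,"tz": 0.005,"spin": 7},{"claw": 0.6,"tx": 0.037,"ty": 0.129,"tz": 0.005,"spin": 7},{"claw": 0.6,"tx": 0.037,"ty": 0.129,"tz": 0.005,"spin": 7}])

```text
time: 6.7
position: [0.6016, -0.2384, 0.309]
tool_rot: [-2.501, -1.898, 0.002]
ft_force: [-0.8, -0.3, -0.3]
grip_width: 0.606
```

```bash
python3 -c "
from h import *
print(get_state()['grip_width'],rel([.6037,-.2393,.232],74))"
```

```text
0.6056309502700634 [[-0.0003, 0.0024, 0.0769], np.float64(0.38)]
```

Emit:
step_arm(increments=[{"claw": 0.6,"tx": 0,"ty": 0.001,"tz": 0.035,"spin": 0},{"claw": 0.6,"tx": 0,"ty": 0.001,"tz": 0.065,"spin": 0},{"claw": 0.4,"tx": 0,"ty": 0.001,"tz": 0.077,"spin": 0},{"claw": 0,"tx": 0,"ty": 0.001,"tz": 0.077,"spin": 0},{"claw": 0,"tx": 0,"ty": 0.001,"tz": 0.077,"spin": 0},{"claw": 0,"tx": 0,"ty": 0.001,"tz": 0.077,"spin": 0},{"claw": 0,"tx": 0,"ty": 0.001,"tz": 0.077,"spin": 0},{"claw": 0,"tx": 0,"ty": 0.001,"tz": 0.077,"spin": 0}], force=30)

```text
time: 7.37
position: [0.6033, -0.2391, 0.2349]
tool_rot: [2.502, 1.896, 0.002]
ft_force: [0.2, 0.1, 0.2]
grip_width: 0.232
```

Emit:
step_arm(increments=[{"claw": 0,"tx": 0,"ty": 0,"tz": 0,"spin": 0},{"claw": 0,"tx": 0,"ty": 0,"tz": 0,"spin": 0},{"claw": 0,"tx": 0,"ty": 0,"tz": 0,"spin": 0},{"claw": 0,"tx": 0,"ty": 0,"tz": -0.015,"spin": 0},{"claw": 0,"tx": 0,"ty": 0,"tz": -0.03,"spin": 0},{"claw": 0,"tx": 0,"ty": 0,"tz": -0.045,"spin": 0},{"claw": 0,"tx": 0,"ty": 0,"tz": -0.045,"spin": 0},{"claw": 0,"tx": 0,"ty": 0,"tz": -0.045,"spin": 0}])

```text
time: 8.03
position: [0.6031, -0.2389, 0.2784]
tool_rot: [2.503, 1.897, 0.001]
ft_force: [0.8, 0.7, -1.7]
grip_width: 0.179
```

```bash
cat > w.py <<'E'
from h import *
for i in range(5): imaging.get_image('side'); print(np.round(get_state()['ft_force'],2),get_state()['grip_width'])
print(get_state()['position'])
E
python3 w.py
```

```text
[-0.64  0.49 -1.53] 0.18152369169713695
[-0.6  -0.45 -2.04] 0.18045268444315604
[ 0.05  1.14 -2.44] 0.18257948254323694
[ 0.06 -0.07 -1.9 ] 0.18151925919767326
[ 0.03 -0.38 -1.34] 0.1802543310321434
[ 0.60246831 -0.23878828  0.27672999]
```

About 1.8 N, so case 4 is empty too. I'll set it down and go to case 3.

Emit:
step_arm(increments=[{"claw": 0,"tx": 0,"ty": 0,"tz": 0.02,"spin": 0},{"claw": 0,"tx": 0,"ty": 0,"tz": 0.035,"spin": 0},{"claw": 0,"tx": 0,"ty": 0,"tz": 0.044,"spin": 0},{"claw": 0,"tx": 0,"ty": 0,"tz": 0.044,"spin": 0},{"claw": 0.6,"tx": 0,"ty": 0,"tz": 0.044,"spin": 0},{"claw": 0.6,"tx": 0,"ty": 0,"tz": 0.044,"spin": 0},{"claw": 0.6,"tx": 0,"ty": 0,"tz": 0.044,"spin": 0},{"claw": 0.6,"tx": 0,"ty": 0,"tz": 0.044,"spin": 0}])

```text
time: 8.95
position: [0.603, -0.2389, 0.2343]
tool_rot: [2.503, 1.898, 0.0]
ft_force: [-0.5, -0.4, 0.2]
grip_width: 0.4
```

Emit:
step_arm(increments=[{"claw": 0.6,"tx": 0,"ty": 0,"tz": 0,"spin": 0},{"claw": 0.6,"tx": 0,"ty": 0,"tz": -0.03,"spin": 0},{"claw": 0.6,"tx": 0,"ty": 0,"tz": -0.06,"spin": 0},{"claw": 0.6,"tx": 0,"ty": 0,"tz": -0.08,"spin": 0},{"claw": 0.6,"tx": 0,"ty": 0,"tz": -0.08,"spin": 0}])

```text
time: 9.37
position: [0.6046, -0.2391, 0.32]
tool_rot: [2.497, 1.893, 0.007]
ft_force: [1.4, -0.1, 1.3]
grip_width: 0.592
```

```bash
python3 -c "
from h import *
print(get_state()['grip_width'],rel([.5885,-.0723,.315],104))"
```

```text
0.5921232639378249 [[0.1563, -0.0606, 0.0042], np.float64(-29.68)]
```

Emit:
step_arm(increments=[{"claw": 0.6,"tx": 0.156,"ty": -0.061,"tz": 0.005,"spin": -30},{"claw": 0.6,"tx": 0.156,"ty": -0.061,"tz": 0.005,"spin": -30},{"claw": 0.6,"tx": 0.156,"ty": -0.061,"tz": 0.005,"spin": -30},{"claw": 0.6,"tx": 0.156,"ty": -0.061,"tz": 0.005,"spin": -30},{"claw": 0.6,"tx": 0.156,"ty": -0.061,"tz": 0.005,"spin": -30},{"claw": 0.6,"tx": 0.156,"ty": -0.061,"tz": 0.005,"spin": -30},{"claw": 0.6,"tx": 0.156,"ty": -0.061,"tz": 0.005,"spin": -30}])

```text
time: 9.95
position: [0.5862, -0.0725, 0.3089]
tool_rot: [1.928, 2.48, -0.001]
ft_force: [0.6, -0.7, 0.2]
grip_width: 0.598
```

```bash
python3 -c "
from h import *
print(get_state()['grip_width'],rel([.5885,-.0723,.232],104))"
```

```text
0.5981806454618963 [[-0.0003, 0.0023, 0.0769], np.float64(0.28)]
```

Emit:
step_arm(increments=[{"claw": 0.6,"tx": 0,"ty": 0.001,"tz": 0.035,"spin": 0},{"claw": 0.6,"tx": 0,"ty": 0.001,"tz": 0.065,"spin": 0},{"claw": 0.4,"tx": 0,"ty": 0.001,"tz": 0.077,"spin": 0},{"claw": 0,"tx": 0,"ty": 0.001,"tz": 0.077,"spin": 0},{"claw": 0,"tx": 0,"ty": 0.001,"tz": 0.077,"spin": 0},{"claw": 0,"tx": 0,"ty": 0.001,"tz": 0.077,"spin": 0},{"claw": 0,"tx": 0,"ty": 0.001,"tz": 0.077,"spin": 0},{"claw": 0,"tx": 0,"ty": 0.001,"tz": 0.077,"spin": 0}], force=30)

```text
time: 10.62
position: [0.5875, -0.0723, 0.2328]
tool_rot: [1.927, 2.479, 0.0]
ft_force: [-0.3, -0.3, -0.1]
grip_width: 0.23
```

Emit:
step_arm(increments=[{"claw": 0,"tx": 0,"ty": 0,"tz": 0,"spin": 0},{"claw": 0,"tx": 0,"ty": 0,"tz": 0,"spin": 0},{"claw": 0,"tx": 0,"ty": 0,"tz": 0,"spin": 0},{"claw": 0,"tx": 0,"ty": 0,"tz": -0.015,"spin": 0},{"claw": 0,"tx": 0,"ty": 0,"tz": -0.03,"spin": 0},{"claw": 0,"tx": 0,"ty": 0,"tz": -0.045,"spin": 0},{"claw": 0,"tx": 0,"ty": 0,"tz": -0.045,"spin": 0},{"claw": 0,"tx": 0,"ty": 0,"tz": -0.045,"spin": 0}])

```text
time: 11.28
position: [0.5869, -0.0719, 0.2764]
tool_rot: [-1.927, -2.481, 0.001]
ft_force: [-0.1, -0.5, -7.6]
grip_width: 0.179
```

```bash
python3 w.py
```

```text
[-1.69  0.11 -6.99] 0.18305021710952366
[-0.53 -0.58 -7.17] 0.17549227986912738
[ 0.59 -0.21 -7.25] 0.18177526445356562
[-0.01  0.51 -6.96] 0.17957561597192054
[ 0.75  0.46 -6.82] 0.1789197404211522
[ 0.58666856 -0.07193709  0.27556041]
```

About 7 N, so case 3 is the loaded one. I'll lift it high and look at the feeder with the wrist camera on the way.

Emit:
step_arm(increments=[{"claw": 0,"tx": 0,"ty": 0,"tz": -0.03,"spin": 0},{"claw": 0,"tx": 0,"ty": 0,"tz": -0.06,"spin": 0},{"claw": 0,"tx": 0.01,"ty": 0,"tz": -0.1,"spin": 0},{"claw": 0,"tx": 0.03,"ty": 0,"tz": -0.13,"spin": 0},{"claw": 0,"tx": 0.05,"ty": -0.01,"tz": -0.16,"spin": 0},{"claw": 0,"tx": 0.07,"ty": -0.014,"tz": -0.19,"spin": 0},{"claw": 0,"tx": 0.09,"ty": -0.014,"tz": -0.21,"spin": 0},{"claw": 0,"tx": 0.1,"ty": -0.014,"tz": -0.22,"spin": 0}])

```text
time: 12.2
position: [0.5483, 0.0252, 0.5003]
tool_rot: [1.921, 2.483, 0.006]
ft_force: [-0.2, 0.8, -6.6]
grip_width: 0.179
```

Emit:
step_arm(increments=[{"claw": 0,"tx": 0,"ty": 0,"tz": 0,"spin": 0},{"claw": 0,"tx": 0,"ty": 0,"tz": 0,"spin": 0},{"claw": 0,"tx": 0,"ty": 0,"tz": 0,"spin": 0}])

```text
time: 12.45
position: [0.5491, 0.0196, 0.4948]
tool_rot: [-1.928, -2.478, 0.005]
ft_force: [0.6, -0.7, -7.8]
grip_width: 0.18
```

```bash
python3 look.py w3
```

```text
[0.54914748 0.01940669 0.49463145]
lid c 0.5254 -0.0206 size 269 x 139 long-axis deg 14.1
```

View pics/w3v.png

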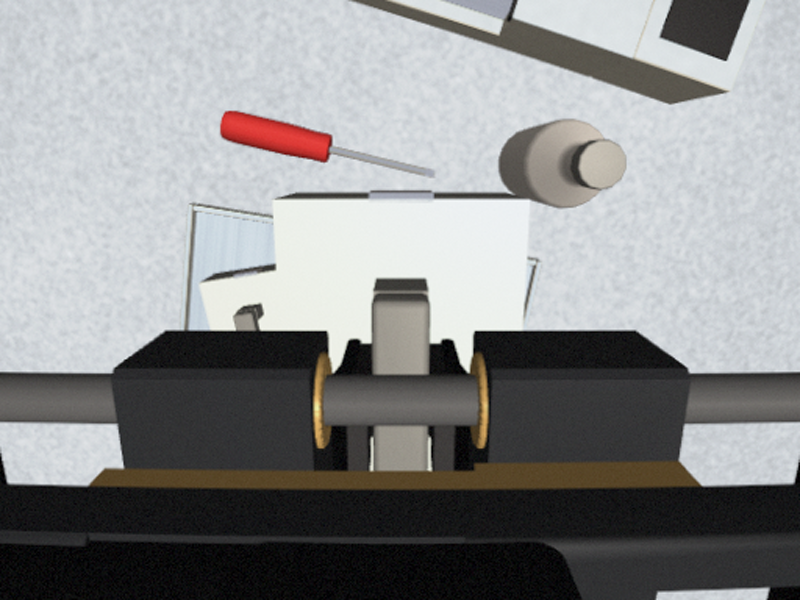

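The case hangs level in the grip. The feeder is only partly in view at the top (hood near edge around (505,45)-(725,90)), so I'll go 0.11 m further.

Emit:
step_arm(increments=[{"claw": 0,"tx": 0.03,"ty": -0.01,"tz": -0.01,"spin": -3},{"claw": 0,"tx": 0.06,"ty": -0.02,"tz": -0.02,"spin": -6},{"claw": 0,"tx": 0.09,"ty": -0.02,"tz": -0.03,"spin": -9},{"claw": 0,"tx": 0.11,"ty": -0.02,"tz": -0.04,"spin": -12},{"claw": 0,"tx": 0.12,"ty": -0.02,"tz": -0.04,"spin": -14},{"claw": 0,"tx": 0.12,"ty": -0.02,"tz": -0.04,"spin": -14},{"claw": 0,"tx": 0.12,"ty": -0.02,"tz": -0.04,"spin": -14},{"claw": 0,"tx": 0.12,"ty": -0.02,"tz": -0.04,"spin": -14}])

```text
time: 13.17
position: [0.501, 0.13, 0.5357]
tool_rot: [-1.616, -2.693, 0.004]
ft_force: [0.5, -1.0, -7.5]
grip_width: 0.176
```

```bash
python3 look.py w4
```

```text
[0.50093528 0.13007579 0.53584784]
lid c 0.4816 0.0697 size 149 x 132 long-axis deg 117.9
```

View pics/w4v.png

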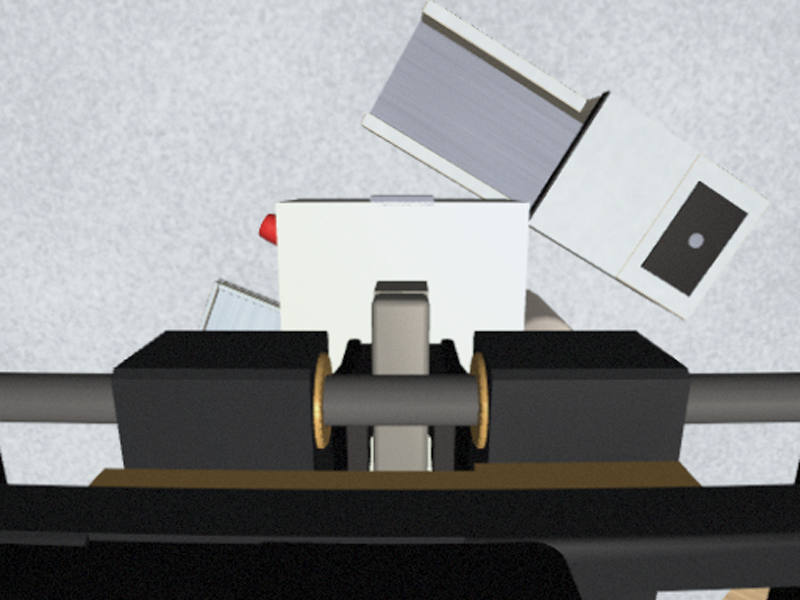

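Whole feeder in view: the hood front strip runs from (606,93) to (531,214), and the wall ends are at (427,2) and (362,122).

Run:
```python
from h import *
import pickle
P=pickle.load(open("w4.pkl","rb"));k=.64
a=cast(P,np.array([(606,92),(530,214),(768,201),(686,320)])*k,.088)[:,:2];print("hood",np.round(a,4).tolist(),np.linalg.norm(a[0]-a[1]))
b=cast(P,np.array([(427,2),(362,124)])*k,.036)[:,:2];print("wall ends",np.round(b,4).tolist(),np.linalg.norm(b[0]-b[1]))
f=(a[0]+a[1])/2;bk=(a[2]+a[3])/2;e=(b[0]+b[1])/2
print("len hood",np.linalg.norm(bk-f),"len trough",np.linalg.norm(f-e))
ax=(bk-e)/np.linalg.norm(bk-e);th=np.degrees(np.arctan2(ax[1],ax[0]))
home=f+.032*ax;mouth=home-.115*ax
print("yaw",th,[np.degrees(np.arctan2(*(v[::-1]))) for v in (bk-f,f-e)],"edge dirs",[np.degrees(np.arctan2(*(v[::-1])))-90 for v in (a[0]-a[1],b[0]-b[1])],"home",home,"mouth",mouth)
# brightness-mask check of trough floor via blueish pixels
im=cv2.imread("pics/w4.png");m=cv2.inRange(im,(150,125,120),(200,175,170));bb,g,r=cv2.split(im.astype(int));m[(bb-r)<8]=0
m=cv2.morphologyEx(m,cv2.MORPH_OPEN,np.ones((3,3)))
c=max(cv2.findContours(m,cv2.RETR_EXTERNAL,cv2.CHAIN_APPROX_SIMPLE)[0],key=cv2.contourArea)
X=cast(P,c.reshape(-1,2),.006)[:,:2];print("floor rect",cv2.minAreaRect((X*1000).astype(np.float32)))
for x,z in((mouth,.33),(mouth,.30)): print(rel([x[0],x[1],z],th))
print(np.round(get_state()['joint_positions'],2))
```

```text
hood [[0.5832, 0.3076], [0.5798, 0.2005], [0.7449, 0.302], [0.7427, 0.1877]] 0.10707888798905901
wall ends [[0.4286, 0.3115], [0.4258, 0.2]] 0.11148370908221193
len hood 0.16256557681334416 len trough 0.1542849899832257
yaw -1.9679083674324043 [np.float64(-3.243293892775969), np.float64(-0.6240597450894872)] edge dirs [np.float64(-1.8474853924774948), np.float64(-1.40006106727607)] home [0.61346752 0.25296087] mouth [0.49853534 0.25690994]
floor rect ((512.142822265625, 254.5748291015625), (90.21195220947266, 172.57601928710938), 87.85797119140625)
[[0.1131, 0.058, 0.2057], np.float64(-59.97)]
[[0.1131, 0.0581, 0.2357], np.float64(-59.97)]
[ 0.38  0.04 -0.7   1.53  0.03  1.58  0.17]
```

Sizes check out (floor 90x~173 visible, hood 162 long), and yaw is about -2°. I'll move over the mouth at (0.4985, 0.2555).

Emit:
step_arm(increments=[{"claw": 0,"tx": 0.02,"ty": 0.01,"tz": 0.03,"spin": -7},{"claw": 0,"tx": 0.04,"ty": 0.02,"tz": 0.06,"spin": -14},{"claw": 0,"tx": 0.06,"ty": 0.03,"tz": 0.09,"spin": -21},{"claw": 0,"tx": 0.08,"ty": 0.04,"tz": 0.11,"spin": -28},{"claw": 0,"tx": 0.1,"ty": 0.05,"tz": 0.13,"spin": -35},{"claw": 0,"tx": 0.112,"ty": 0.057,"tz": 0.15,"spin": -42},{"claw": 0,"tx": 0.112,"ty": 0.057,"tz": 0.17,"spin": -49},{"claw": 0,"tx": 0.112,"ty": 0.057,"tz": 0.18,"spin": -56}])

```text
time: 13.88
position: [0.4969, 0.2574, 0.3535]
tool_rot: [-0.147, -3.133, 0.003]
ft_force: [0.2, -2.0, -6.9]
grip_width: 0.181
```

Emit:
step_arm(increments=[{"claw": 0,"tx": 0,"ty": 0,"tz": 0.02,"spin": -4},{"claw": 0,"tx": 0,"ty": 0,"tz": 0.04,"spin": -4},{"claw": 0,"tx": 0,"ty": 0,"tz": 0.04,"spin": -4},{"claw": 0,"tx": 0,"ty": 0,"tz": 0.04,"spin": -4},{"claw": 0,"tx": 0,"ty": 0,"tz": 0.04,"spin": -4}])

```text
time: 14.3
position: [0.4979, 0.2577, 0.3178]
tool_rot: [0.049, 3.14, 0.0]
ft_force: [-0.5, 0.4, -5.6]
grip_width: 0.178
```

```bash
python3 -c "
from h import *
print(rel([.4985,.2555,.2345],-2))
import look;look.look('w5')"
```

```text
[[-0.0006, -0.0023, 0.0833], np.float64(0.2)]
```

View pics/w5v.png

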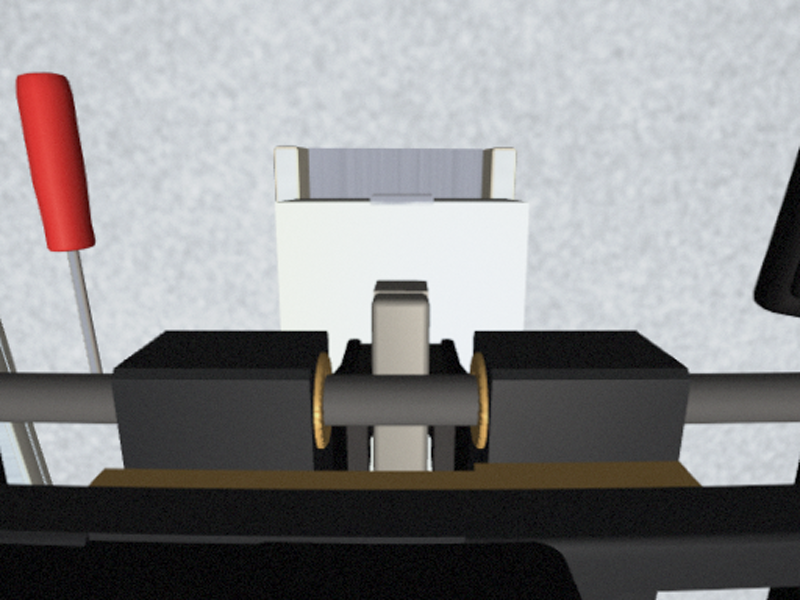

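The trough wall ends span columns 275 to 515 (centre 395) against the tool at 400, so it is 2.5 mm off toward -y, which agrees with my estimate. Lowering with that correction.

Emit:
step_arm(increments=[{"claw": 0,"tx": 0,"ty": -0.0025,"tz": 0.02,"spin": 0},{"claw": 0,"tx": 0,"ty": -0.0025,"tz": 0.04,"spin": 0},{"claw": 0,"tx": 0,"ty": -0.0025,"tz": 0.06,"spin": 0},{"claw": 0,"tx": 0,"ty": -0.0025,"tz": 0.07,"spin": 0},{"claw": 0,"tx": 0,"ty": -0.0025,"tz": 0.077,"spin": 0},{"claw": 0,"tx": 0,"ty": -0.0025,"tz": 0.082,"spin": 0},{"claw": 0,"tx": 0,"ty": -0.0025,"tz": 0.084,"spin": 0},{"claw": 0,"tx": 0,"ty": -0.0025,"tz": 0.084,"spin": 0}])

```text
time: 15.02
position: [0.498, 0.2565, 0.2348]
tool_rot: [0.046, 3.138, 0.002]
ft_force: [1.1, 0.5, -1.7]
grip_width: 0.179
```

```bash
python3 w.py; python3 -c "
from h import *
print(rel([.4985,.2555,.234],-2))"
```

```text
[ 2.2   0.1  -0.92] 0.1786484492017522
[ 2.3   0.65 -1.22] 0.17610581907019313
[2.94 1.07 0.08] 0.18185556784209606
[ 3.63  0.4  -0.01] 0.1739260242356386
[ 3.82 -0.    1.75] 0.17961366849825441
[0.4979962  0.25644735 0.23472688]
[[-0.0005, -0.0009, 0.0007], np.float64(0.31)]
```

Case 3 is down: the floor now carries its weight. Opening and rising.

Emit:
step_arm(increments=[{"claw": 0.6,"tx": 0,"ty": 0,"tz": 0,"spin": 0},{"claw": 0.6,"tx": 0,"ty": 0,"tz": 0,"spin": 0},{"claw": 0.6,"tx": 0,"ty": 0,"tz": 0,"spin": 0},{"claw": 0.6,"tx": 0,"ty": 0,"tz": 0,"spin": 0},{"claw": 0.6,"tx": 0,"ty": 0,"tz": 0,"spin": 0},{"claw": 0.6,"tx": 0,"ty": 0,"tz": 0,"spin": 0},{"claw": 0.6,"tx": 0,"ty": 0,"tz": 0,"spin": 0}])

```text
time: 15.85
position: [0.4968, 0.2559, 0.233]
tool_rot: [-0.046, -3.141, 0.0]
ft_force: [-0.5, 0.4, 0.4]
grip_width: 0.572
```

Emit:
step_arm(increments=[{"claw": 0.6,"tx": 0,"ty": 0,"tz": -0.03,"spin": 0},{"claw": 0.4,"tx": 0,"ty": 0,"tz": -0.06,"spin": 0},{"claw": 0,"tx": 0,"ty": 0,"tz": -0.09,"spin": 0},{"claw": 0,"tx": 0,"ty": 0,"tz": -0.09,"spin": 0},{"claw": 0,"tx": 0,"ty": 0,"tz": -0.09,"spin": 0},{"claw": 0,"tx": 0,"ty": 0,"tz": -0.09,"spin": 0}])

```text
time: 16.35
position: [0.4967, 0.2557, 0.3226]
tool_rot: [-0.046, -3.141, 0.001]
ft_force: [-0.2, 0.5, -0.8]
grip_width: 0.308
```

Run:
```python
from h import *
import look
P,a=look.look('w6');s=get_state();print(s['position'],s['grip_width'],s['joint_positions'])
m=cv2.inRange(a,(0,205,200),(255,255,255))
th=np.radians(-2)
ax=np.array([np.cos(th),np.sin(th)]);mouth=np.array([.4985,.2555])
t=mouth-.1*ax
for z in(.30,.213,.21): print(z,rel([t[0],t[1],z],-2))
```

```text
[0.49650483 0.25548948 0.32192462] 0.2603943157672039 [ 0.23820102  0.29391307 -0.88007824  1.76233977  0.24171123  1.20088943
  0.83177879]
0.3 [[0.098, 0.0006, 0.0221], np.float64(0.32)]
0.213 [[0.0978, 0.0007, 0.1091], np.float64(0.32)]
0.21 [[0.0978, 0.0007, 0.1121], np.float64(0.32)]
```

View pics/w6v.png

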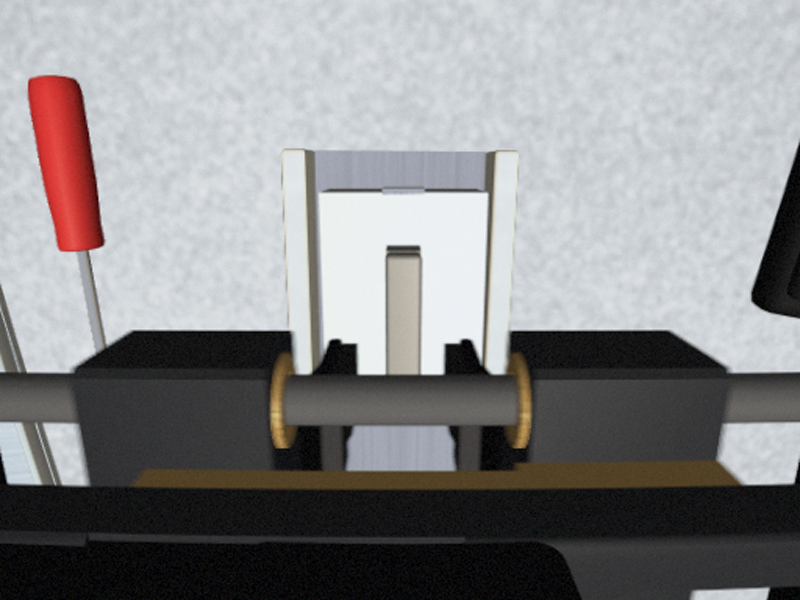

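The case stands straight and central in the trough. Going behind it with the fingers shut.

Emit:
step_arm(increments=[{"claw": 0,"tx": 0.035,"ty": 0,"tz": 0,"spin": 0.3},{"claw": 0,"tx": 0.07,"ty": 0,"tz": 0,"spin": 0.3},{"claw": 0,"tx": 0.097,"ty": 0.0005,"tz": 0.01,"spin": 0.3},{"claw": 0,"tx": 0.097,"ty": 0.0005,"tz": 0.04,"spin": 0.3},{"claw": 0,"tx": 0.097,"ty": 0.0005,"tz": 0.07,"spin": 0.3},{"claw": 0,"tx": 0.097,"ty": 0.0005,"tz": 0.1,"spin": 0.3},{"claw": 0,"tx": 0.097,"ty": 0.0005,"tz": 0.11,"spin": 0.3},{"claw": 0,"tx": 0.097,"ty": 0.0005,"tz": 0.11,"spin": 0.3}])

```text
time: 17.07
position: [0.3982, 0.2582, 0.2099]
tool_rot: [-0.053, -3.134, 0.004]
ft_force: [-0.4, -0.4, 0.3]
grip_width: 0.01
```

Run:
```python
from h import *
s=get_state();print(s['position'],s['grip_width'],s['ft_force'])
print(rel([.549,.2535,.212],-2))
```

```text
[0.39820094 0.2581773  0.20993828] 0.009879699112645843 [-0.44624612 -0.37245151  0.33666603]
[[-0.1509, 0.0004, -0.0032], np.float64(0.06)]
```

Emit:
step_arm(increments=[{"claw": 0,"tx": -0.02,"ty": 0,"tz": -0.002,"spin": 0},{"claw": 0,"tx": -0.03,"ty": 0,"tz": -0.002,"spin": 0},{"claw": 0,"tx": -0.038,"ty": 0,"tz": -0.002,"spin": 0},{"claw": 0,"tx": -0.046,"ty": 0,"tz": -0.002,"spin": 0},{"claw": 0,"tx": -0.054,"ty": 0,"tz": -0.002,"spin": 0},{"claw": 0,"tx": -0.062,"ty": 0,"tz": -0.002,"spin": 0},{"claw": 0,"tx": -0.07,"ty": 0,"tz": -0.002,"spin": 0},{"claw": 0,"tx": -0.078,"ty": 0,"tz": -0.002,"spin": 0}])

```text
time: 17.73
position: [0.4758, 0.2579, 0.2158]
tool_rot: [-0.052, -3.135, 0.001]
ft_force: [-10.1, 0.4, 6.3]
grip_width: 0.006
```

Emit:
step_arm(increments=[{"claw": 0,"tx": -0.008,"ty": 0,"tz": 0,"spin": 0},{"claw": 0,"tx": -0.016,"ty": 0,"tz": 0,"spin": 0},{"claw": 0,"tx": -0.024,"ty": 0,"tz": 0,"spin": 0},{"claw": 0,"tx": -0.032,"ty": 0,"tz": 0,"spin": 0},{"claw": 0,"tx": -0.04,"ty": 0,"tz": 0,"spin": 0},{"claw": 0,"tx": -0.047,"ty": 0,"tz": 0,"spin": 0},{"claw": 0,"tx": -0.053,"ty": 0,"tz": 0,"spin": 0},{"claw": 0,"tx": -0.053,"ty": 0,"tz": 0,"spin": 0}])

```text
time: 18.4
position: [0.5306, 0.2555, 0.2158]
tool_rot: [-0.054, -3.138, -0.001]
ft_force: [-4.1, 1.0, 2.8]
grip_width: -0.0
```

Run:
```python
from h import *
import look
P,a=look.look('w7')
s=get_state();print(s['position'],s['grip_width'],s['ft_force'])
b=imaging.get_image("side");cv2.imwrite("pics/side7.png",b[190:310,130:290]);cv2.imwrite("pics/side7v.png",cv2.resize(b[190:310,130:290],(800,600),interpolation=cv2.INTER_CUBIC))
```

```text
[0.53043238 0.25548213 0.21575228] 0.00587743697064224 [-5.15640866  0.12002017  2.47450701]
```

View pics/side7v.png

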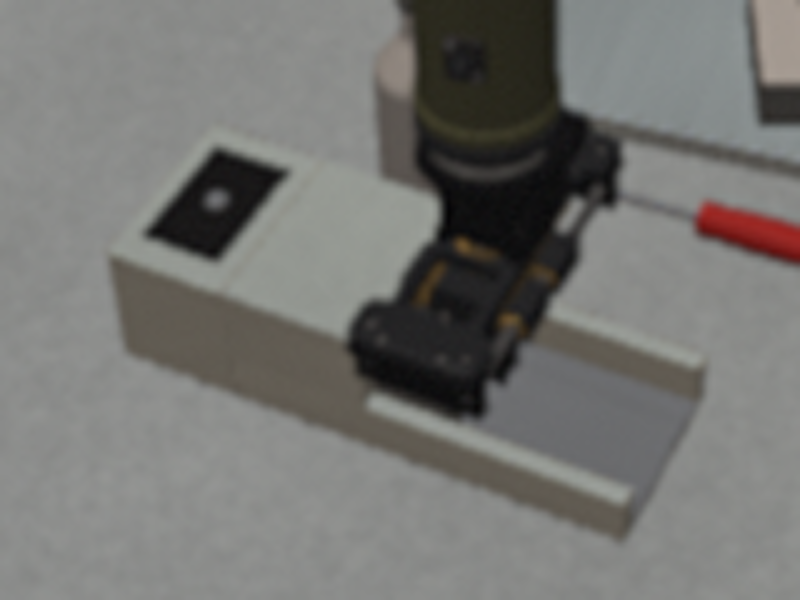

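The gripper is pushing (about 5 N) and the case is under the hood. Continuing gently to the stop.

Emit:
step_arm(increments=[{"claw": 0,"tx": -0.005,"ty": 0,"tz": 0.001,"spin": 0},{"claw": 0,"tx": -0.01,"ty": 0,"tz": 0.002,"spin": 0},{"claw": 0,"tx": -0.015,"ty": 0,"tz": 0.002,"spin": 0},{"claw": 0,"tx": -0.015,"ty": 0,"tz": 0.002,"spin": 0}])

```text
time: 18.83
position: [0.5451, 0.2549, 0.2135]
tool_rot: [-0.053, -3.139, -0.0]
ft_force: [-5.2, 0.5, 3.3]
grip_width: 0.003
```

Emit:
step_arm(increments=[{"claw": 0,"tx": -0.003,"ty": 0,"tz": 0,"spin": 0},{"claw": 0,"tx": -0.003,"ty": 0,"tz": 0,"spin": 0}])

```text
time: 19.0
position: [0.5475, 0.255, 0.2135]
tool_rot: [-0.053, -3.138, 0.0]
ft_force: [-7.2, 0.1, 4.5]
grip_width: 0.004
```

Emit:
step_arm(increments=[{"claw": 0,"tx": -0.003,"ty": 0,"tz": 0,"spin": 0},{"claw": 0,"tx": -0.003,"ty": 0,"tz": 0,"spin": 0}])

```text
time: 19.17
position: [0.5496, 0.2552, 0.2135]
tool_rot: [-0.052, -3.136, 0.001]
ft_force: [-9.4, 0.8, 7.0]
grip_width: 0.0
```

Emit:
step_arm(increments=[{"claw": 0,"tx": -0.003,"ty": 0,"tz": 0,"spin": 0},{"claw": 0,"tx": -0.003,"ty": 0,"tz": 0,"spin": 0}])

```text
time: 19.33
position: [0.5506, 0.2555, 0.2135]
tool_rot: [-0.051, -3.13, 0.004]
ft_force: [-17.2, -0.9, 13.1]
grip_width: 0.007
```

Emit:
step_arm(increments=[{"claw": 0,"tx": -0.003,"ty": 0,"tz": 0,"spin": 0},{"claw": 0,"tx": -0.003,"ty": 0,"tz": 0,"spin": 0}])

```text
time: 19.5
position: [0.5516, 0.2558, 0.2134]
tool_rot: [-0.049, -3.125, 0.007]
ft_force: [-23.7, -2.7, 18.6]
grip_width: 0.007
```

Force climbs with no further travel at x≈0.5505, just where home was predicted. I'll back off and check.

Emit:
step_arm(increments=[{"claw": 0,"tx": 0.01,"ty": 0,"tz": 0,"spin": 0},{"claw": 0,"tx": 0.03,"ty": 0,"tz": 0,"spin": 0},{"claw": 0,"tx": 0.06,"ty": 0,"tz": 0,"spin": 0},{"claw": 0,"tx": 0.09,"ty": 0,"tz": -0.03,"spin": 0},{"claw": 0,"tx": 0.1,"ty": 0,"tz": -0.07,"spin": 0},{"claw": 0,"tx": 0.1,"ty": 0,"tz": -0.11,"spin": 0},{"claw": 0,"tx": 0.1,"ty": 0,"tz": -0.15,"spin": 0},{"claw": 0,"tx": 0.1,"ty": 0,"tz": -0.18,"spin": 0}])

```text
time: 20.17
position: [0.4582, 0.2575, 0.3972]
tool_rot: [0.054, 3.135, 0.001]
ft_force: [0.9, -0.5, 0.2]
grip_width: 0.004
```

Emit:
step_arm(increments=[{"claw": 0,"tx": 0,"ty": 0.04,"tz": -0.03,"spin": 0},{"claw": 0,"tx": 0,"ty": 0.08,"tz": -0.06,"spin": 0},{"claw": 0,"tx": 0,"ty": 0.12,"tz": -0.08,"spin": 0},{"claw": 0,"tx": 0,"ty": 0.16,"tz": -0.1,"spin": 0},{"claw": 0,"tx": 0,"ty": 0.2,"tz": -0.1,"spin": 0},{"claw": 0,"tx": 0,"ty": 0.2,"tz": -0.1,"spin": 0},{"claw": 0,"tx": 0,"ty": 0.2,"tz": -0.1,"spin": 0}])

```text
time: 20.75
position: [0.4633, 0.4615, 0.4938]
tool_rot: [-0.045, -3.141, -0.008]
ft_force: [-1.3, -0.5, -1.0]
grip_width: 0.002
```

Run:
```python
from h import *
print(get_state()['position'])
b=imaging.get_image("side");cv2.imwrite("pics/side8.png",b)
cv2.imwrite("pics/side8v.png",cv2.resize(b[140:320,130:370],(800,600),interpolation=cv2.INTER_CUBIC))
```

```text
[0.46325406 0.46151153 0.49375642]
```

View pics/side8v.png

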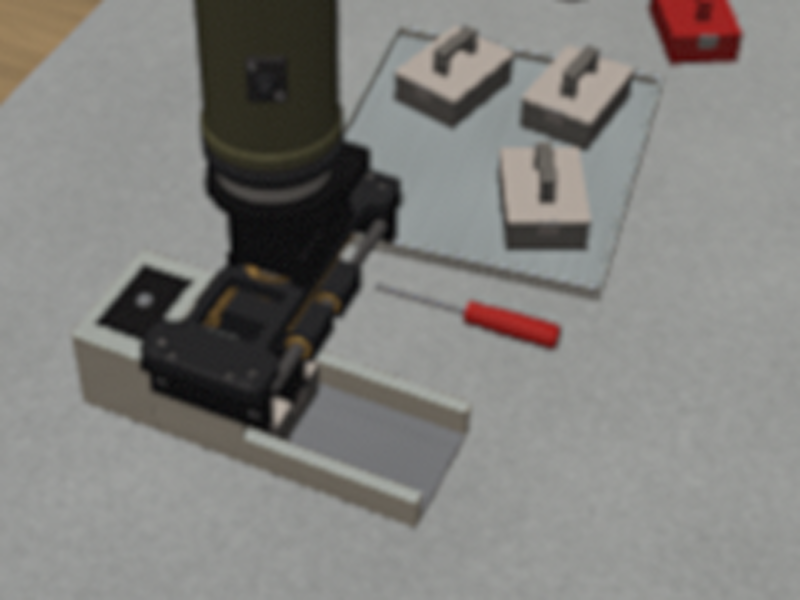

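The three empties stand in the tray. The arm hides the case, so I'll move it aside over the tray.

Emit:
step_arm(increments=[{"claw": 0,"tx": 0,"ty": -0.33,"tz": 0,"spin": 0},{"claw": 0,"tx": 0,"ty": -0.33,"tz": 0,"spin": 0},{"claw": 0,"tx": 0,"ty": -0.33,"tz": 0,"spin": 0},{"claw": 0,"tx": 0,"ty": -0.33,"tz": 0,"spin": 0},{"claw": 0,"tx": 0,"ty": -0.33,"tz": 0,"spin": 0},{"claw": 0,"tx": 0,"ty": -0.33,"tz": 0,"spin": 0},{"claw": 0,"tx": 0,"ty": -0.33,"tz": 0,"spin": 0},{"claw": 0,"tx": 0,"ty": -0.33,"tz": 0,"spin": 0}])

```text
time: 21.47
position: [0.4526, 0.1229, 0.4934]
tool_rot: [0.063, 3.138, -0.005]
ft_force: [1.1, -0.4, 0.1]
grip_width: 0.006
```

Emit:
step_arm(increments=[{"claw": 0,"tx": 0,"ty": -0.2,"tz": 0,"spin": 0},{"claw": 0,"tx": 0,"ty": -0.2,"tz": 0,"spin": 0},{"claw": 0,"tx": 0,"ty": -0.2,"tz": 0,"spin": 0},{"claw": 0,"tx": 0,"ty": -0.2,"tz": 0,"spin": 0},{"claw": 0,"tx": 0,"ty": -0.2,"tz": 0,"spin": 0},{"claw": 0,"tx": 0,"ty": -0.2,"tz": 0,"spin": 0}])

```text
time: 21.97
position: [0.4444, -0.0822, 0.4928]
tool_rot: [-0.079, -3.14, 0.007]
ft_force: [-0.1, -0.9, 0.5]
grip_width: 0.007
```

Run:
```python
from h import *
print(get_state()['position'])
b=imaging.get_image("side");cv2.imwrite("pics/side9.png",b)
cv2.imwrite("pics/side9v.png",cv2.resize(b[200:320,140:300],(800,600),interpolation=cv2.INTER_CUBIC))
P=imaging.camera_params("side")
th=np.radians(-2);ax=np.array([np.cos(th),np.sin(th)]);n=np.array([-ax[1],ax[0]])
for dx in (-.09,-.087,-.084,-.055):
  for y in(-.04,.04): 
    h=np.array([.6135,.2515])
    q=h+dx*ax*1+n*y if dx==-.055 else h+(dx)*ax+n*y
    print(dx,y,np.round((proj(P,[*q,.046])[0]-[140,200])*5,0))
```

```text
[ 0.4443801  -0.08218304  0.49275535]
-0.09 -0.04 [485. 258.]
-0.09 0.04 [423. 357.]
-0.087 -0.04 [481. 256.]
-0.087 0.04 [418. 356.]
-0.084 -0.04 [476. 255.]
-0.084 0.04 [413. 354.]
-0.055 -0.04 [430. 239.]
-0.055 0.04 [366. 337.]
```

View pics/side9v.png

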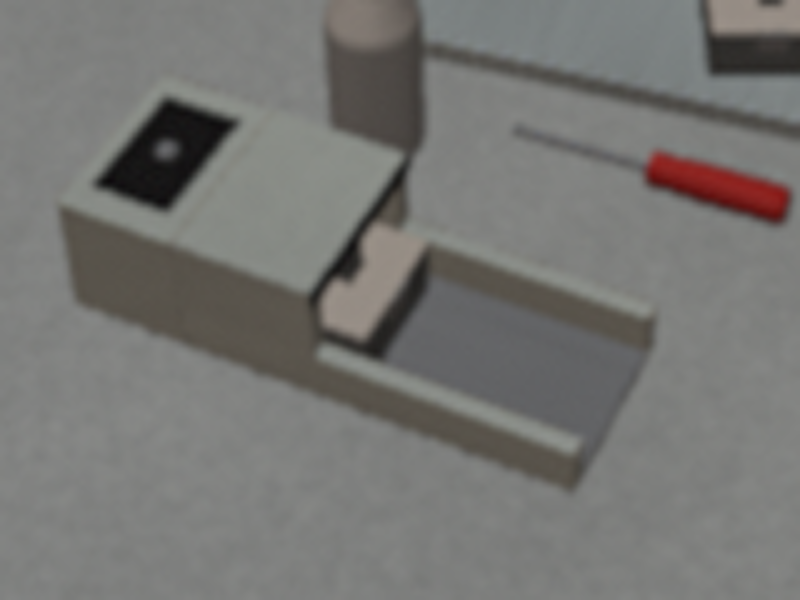

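The case's rear lid edge runs from about (430,240) to (366,338). The prediction for fully home was (430,239) and (366,337), so it matches to the pixel. The spray bottle, screwdriver and empties look undisturbed. Handing in.

```bash
python3 -c "
from bench import workorder
print(workorder.close_job())"
```

```text
the job is handed in; nothing more can be done
None
```

The loaded case is home in the feeder and the job is handed in at about 22 s on the robot's clock. `close_job` gives no verdict, so this rests on my own checks.

- **Finding it:** I lifted three cases by their handles. Two weighed about 1.5 N and 1.8 N (empty) and went back down in the tray. The third, which had stood at (0.589, -0.072), weighed about 7 N. I never lifted the fourth.
- **Placing and pushing:** I set the loaded case in the trough mouth and let go. With the fingers shut, I pushed it until the force climbed from about 7 N to 24 N with almost no further travel. That happened at a tool x of about 0.5505 m; I had predicted 0.549 m for home.
- **Last checks:** In the side view, the case's rear lid edge is within about 1 pixel of its predicted home position, and the case is straight and released. The three empties stand upright in the tray, and the spray bottle and screwdriver look undisturbed. I did not look at the mouse and can again at the end, but the arm never went near either at low height.
- **Odd reading:** While pushing, the wrist also showed an upward force of about 0.7 times the push. I took it as friction on the fingertips.
- **Picture count:** I viewed 10 or 11 pictures, so at most one over the budget.

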